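# Click the hose clip shut with the spring pliers

## Robot

A 6-joint arm with a two-finger parallel gripper is mounted at the origin on a cart in front of the work surface, level with it; the furniture and walls round the work are solid. World frame = base frame: x ahead of the robot, y to its left, z up, the work surface at z = 0. Lengths are in mm, angles in rad, forces in N, time in s.
With the tool pointing down it reaches from about 400 to 925 mm from the base axis. Payload 12.5 kg.
Tool frame: the origin (TCP) lies on the mounting face of the last link; the fingertips stand 190 mm ahead of it and the grasp point (between the pads) lies 171 mm ahead of it (env.grasp_offset is the distance from the TCP to the grasp point, in mm); z points along the fingers, y is the direction in which the jaws open and shut (so a half turn about z gives the same grasp; the last joint's range is limited). The gripper opens to 95 mm and grips with 3 to 60 N. Pads are 20 mm wide; open, the fingers measure 119 mm over their backs; the gripper's body (75 mm by 180 mm) begins 59 mm behind the grasp point.
Start: joints at [-1.215, 0.491, 1.559, -0, 1.092, -0.106], TCP at [278.493, -559.523, 404.761] pointing down, gripper open.
Joint ranges: [-3.1, 3.1], [-0.84, 2.19], [0.05, 2.79], [-1.13, 4.28], [0.06, 2.93], [-2.69, 2.69]. Speed limits (rad/s): [2.22, 2.22, 2.79, 3.14, 3.14, 3.14].

## Interface

Orientations are given as [roll, pitch, yaw] about the fixed x, y, z axes, in that order (R = Rz(yaw) Ry(pitch) Rx(roll)).
In Python, from cell import env, viewer gives the robot as it stands.
- The arm moves only by the tool play_rows, never from a script. Its argument "increments" is a list of rows, each an object of numbers: "dx", "dy", "dz": the shift along the tool's x, y, z in mm; "rx", "ry", "rz": the turn, a rotation vector about the tool's x, y, z in units of 6 degrees (1.0 is 6 degrees). A call has 1 to 8 rows; each row is the pose to reach, as a shift and turn from the pose measured when the call began, along the tool's axes at that moment; what a row does not reach only later rows make up. A row lasts 1/12 s, in which the tool goes at most 41.7 mm and 7.16 degrees, less where a joint would pass 70% of its speed; a pose out of reach is approached as far as the arm can. A call with a gripper value outside its range is refused whole. "fingers" is the opening, from 0 (shut) to 1 (fully open), set as the call begins (left out, the last holds). The fingers move at their own pace and stop on an object; the grip force is fixed at half the most. Time passes only in rows, so rows that repeat a pose let the fingers close. It gives the time, the measured TCP pose, the force and the opening at its end, in the units of the state.
- env.state(): the state, without advancing time (a new reading comes with each control period).
- viewer.read_camera(name): name is "scene" or "top"; returns a dict with "image" (480x640x3 uint8, red, green, blue), "fx", "fy", "cx", "cy" (pixels), "rvec" (rotation vector, rad) and "tvec" (3), from world to camera coordinates, as OpenCV has them. Camera axes: x right, y down, z forward; pixel columns grow to the right and rows downward; lengths in mm; the calibration is good to about 2 mm. A picture is of the moment at which its call begins. There is no depth.
- env.job_done(): hands the job in, once; it reports no verdict.
The state is a dict: "t": time; "joints": joint angles; "qvel": joint speeds; "tau": joint torques, N m; "eef_pos": TCP position; "tcp_rot": TCP orientation; "ft_force": force on the tool from outside, world axes, zero at the start; "moment": the same for the moment, N m; "opening": opening from 0.0 (shut) to 1.0 (fully open).
Only numpy, scipy, OpenCV 4.12 (cv2) and the standard library are available. Lean on these libraries where they do the work, as an engineer would, in place of code of your own. Each camera call takes 0.05 s, during which the arm holds its last target.

## Task

Use the green-handled spring pliers to squeeze the two ears of the orange hose clip on the copper pipe together until the clip clicks and stays shut. Work the clip only with the pliers' jaws, never with your own fingers, and leave the black clip on the aluminium pipe open. Then let go of the pliers, leaving them lying flat on the bench.

Things in the scene. Friction and masses are not known exactly. Their poses are not given: they have to be found in the camera images.
- pliers_grip (a point): Loose spring pliers, steel jaws, green handles, 0.1 kg, 128 mm long, lying flat. Point midway between their two upright round green grips (15 mm across, 38 mm tall, standing on the bench), 19 mm above the bench. x points to the jaws, y from grip to grip, z up. Pinch both grips together from above, along y: 64 mm wide over the grips when open.
- pliers_arm_a (a joint): Closing of the pliers, rad: 0 = open, 0.36 = stop. They spring open by themselves; the grips give way only above 6 N, so carry them lightly or with the fingers stopped at 60 mm. The jaws close as many mm as the grips. About 17 N on the grips (use 20 to 25 N) shuts a clip: with well placed jaws it clicks at about 38 mm over the grips; squeezing on to the stop, 27 to 30 mm, does no harm.
- pliers_jaws (a point): Middle of the gap between the pliers' open jaws, 100 mm ahead (+x) of pliers_grip, 18 mm above the bench. The jaws are 23 mm long, from 9 to 27 mm above the bench, and 44 mm apart inside when open. They can be lowered from above over the ears of a clip, until the pliers lie on the bench.
- orange_clip_ears (a point): Where the jaws should squeeze the orange clip: midway between its two ears, 18 mm above the bench. The clip is a ring round the pipe's grey sleeve; its ears, upright plates 30 mm long, 7 to 29 mm above the bench, stick out side by side along -x of its stub. Over their outer faces they are 22 mm apart here when open, about 12 mm when shut. Axes as copper_stub.
- copper_stub: Fixed stub of copper pipe, 20 mm thick, 73 mm tall, on a plywood board 70 x 70 x 6 mm; it carries the orange clip. Origin at the pipe's axis on the bench; the clip's ears point along its -x axis (towards the robot), centred 37 mm from the pipe's axis, and close along y; z up.
- orange_clip (a joint): rad, how far its ears have been squeezed together: 0 = open, about 0.19 = clicked shut (a catch on top snaps over and holds it at 0.18 to 0.20; stop at 0.24). Short of about 0.12 it springs open again. Closing takes about 10 N on the ears.
- black_clip_ears (a point): The same point of the black clip, which is alike but sits on an aluminium pipe stub of the same size and board (the two stubs may change places). Leave it open. Axes as its stub.
- black_clip (a joint): As orange_clip, for the black clip; 0 = open.

How it is judged:
By the outcome, as a careful person would: the job done as asked, in the order asked, and still so for the second after the job is handed in, with the robot touching nothing.
It also fails if it takes over 40 s, if anything falls off the work surface, if the arm or the gripper's body presses on something with over 40 N, if the wrist force passes 120 N, or if a joint passes its speed limit or range.

## Working session

There is one attempt and no reset: what is moved stays moved. The work goes in short steps, Python scripts to look and compute and a tool call to move; the robot and the scene stay as the last step left them, time stands still between calls to the robot, and variables do not carry over. Pictures are saved under pics/ and viewed, and the job is handed in when it is done.

Besides the shell and the picture viewer there is one more tool, called by a JSON object that holds its "method" and its "body". play_rows: Moves the arm, as the interface text tells. Its arguments: {"type":"object","properties":{"increments":{"type":"array","items":{"type":"object","properties":{"dx":{"type":"number"},"dy":{"type":"number"},"dz":{"type":"number"},"rx":{"type":"number"},"ry":{"type":"number"},"rz":{"type":"number"}}}},"fingers":{"type":"number"}},"required":["increments"]}

```bash
ls; mkdir -p pics; python3 - <<'E'
from cell import env, viewer
import cv2
for n in ("scene","top"):
    c=viewer.read_camera(n); cv2.imwrite(f"pics/{n}0.png",c["image"][:,:,::-1]); print(n,c["fx"],c["cx"],c["cy"],c["rvec"],c["tvec"])
print(env.state())
E
```

```text
pics
scene 523.432222962689 324.5265269478138 245.32535915763367 [ 1.07729391 -1.94500141  1.31131218] [268.68413073 221.14361911 871.9259567 ]
top 575.6526805272345 323.4599591590166 234.85343277642014 [ 2.18942872 -2.14691218  0.0804459 ] [   3.35767365  526.75059415 1506.66063448]
{'t': 0.1, 'joints': array([-1.21458396e+00,  4.91521434e-01,  1.55936702e+00,  8.02091628e-06,
        1.09172115e+00, -1.05586124e-01]), 'qvel': array([ 0.00071083,  0.00075737, -0.00189801, -0.00040463,  0.00179597,
       -0.00163067]), 'tau': array([ 1.80115498e-03, -6.13625193e+01, -2.58603948e+01,  6.93164463e-02,
        4.70411615e-02, -7.38833864e-05]), 'eef_pos': array([ 278.49695126, -559.50248211,  404.21372548]), 'tcp_rot': array([-3.14058211e+00, -1.14251650e-04,  4.61794729e-01]), 'ft_force': array([-0.39634276,  0.15166492,  0.4166567 ]), 'moment': array([-0.01127908, -0.04221679, -0.04265373]), 'opening': 0.9980048153178709}
```

View pics/scene0.png

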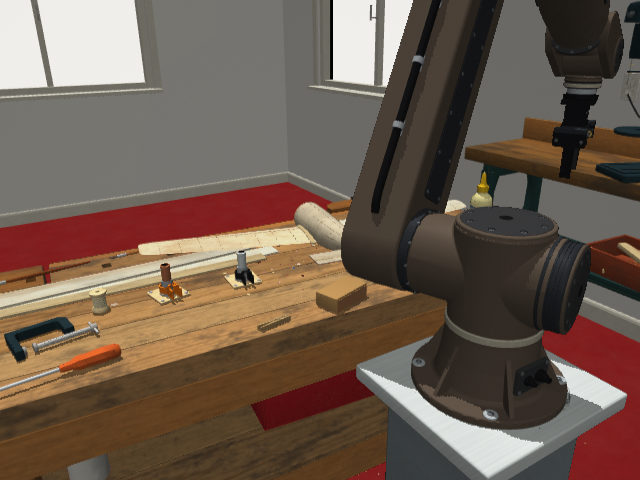

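View pics/top0.png

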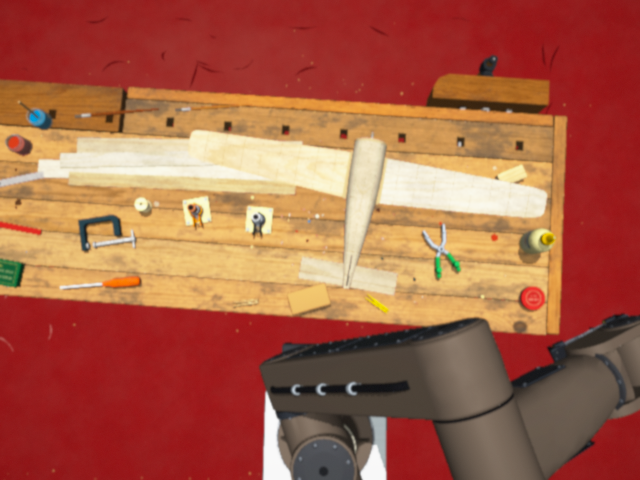

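The top view shows the pliers at about (440,250) with their jaws up, the copper stub at (196,211) and the aluminium one at (259,222). A plane's fuselage lies between the pliers and the stubs. I'll zoom in next.

```bash
cat > h.py <<'E'
import numpy as np, cv2
from cell import env, viewer
def cam(n):
    c=viewer.read_camera(n); c["R"]=cv2.Rodrigues(np.array(c["rvec"],float))[0]; c["t"]=np.array(c["tvec"],float); return c
def ray(c,u,v,z):
    d=c["R"].T@np.array([(u-c["cx"])/c["fx"],(v-c["cy"])/c["fy"],1]); o=-c["R"].T@c["t"]
    return o+d*(z-o[2])/d[2]
def proj(c,p):
    q=c["R"]@np.array(p,float)+c["t"]; return np.array([c["fx"]*q[0]/q[2]+c["cx"],c["fy"]*q[1]/q[2]+c["cy"]])
def crop(c,u0,v0,u1,v1,k,fn):
    im=c["image"][v0:v1,u0:u1,::-1]; cv2.imwrite(fn,cv2.resize(im,None,fx=k,fy=k,interpolation=cv2.INTER_NEAREST))
E
python3 - <<'E'
from h import *
c=cam("top")
crop(c,410,215,480,285,8,"pics/pl.png")
crop(c,170,185,290,245,6,"pics/st.png")
print("center", -c["R"].T@c["t"])
hsv=cv2.cvtColor(c["image"],cv2.COLOR_RGB2HSV)
m=cv2.inRange(hsv,(45,100,40),(85,255,255)); m[:, :400]=0; m[:,500:]=0
n,l,s,ce=cv2.connectedComponentsWithStats(m)
for i in range(1,n): print(s[i],ce[i],ray(c,*ce[i],19))
E
```

```text
center [ 390.04125751  -11.11404188 1547.65888535]
[447 253  14  19 103] [453.81553398 261.82524272] [ 461.88269684 -332.67255394   19.        ]
[435 257   7  21  97] [437.77319588 266.81443299] [ 447.85192966 -290.37247313   19.        ]
```

View pics/pl.png

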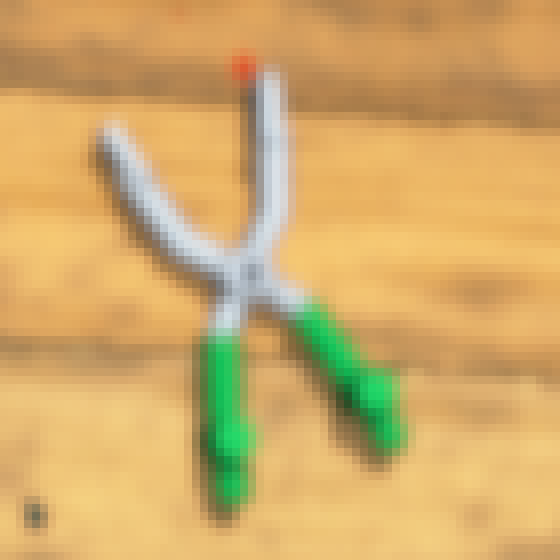

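View pics/st.png

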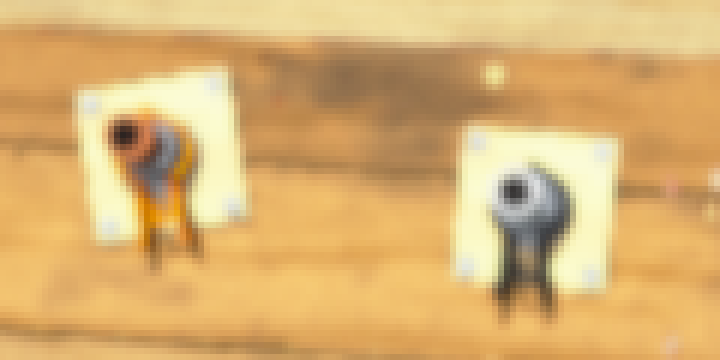

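```bash
python3 - <<'E'
from h import *
c=cam("top"); im=c["image"]; hsv=cv2.cvtColor(im,cv2.COLOR_RGB2HSV)
# bright knob tops
for (u0,v0,u1,v1) in ((430,255,446,282),(448,255,466,280)):
    g=hsv[v0:v1,u0:u1]; m=cv2.inRange(g,(45,100,40),(85,255,255))>0
    V=g[...,2]; 
    print(np.where(m,V,0))
g=hsv[220:252,420:450]
m=((g[...,1]<70)&(g[...,2]>120)).astype(int)
for r,row in enumerate(m): print(220+r,''.join('#' if x else '.' for x in row))
# boards
m=cv2.inRange(hsv[185:245,170:290],(15,20,225),(35,110,255))
cv2.imwrite("pics/bm.png",cv2.resize(m,None,fx=6,fy=6,interpolation=0))
n,l,s,ce=cv2.connectedComponentsWithStats(m)
for i in range(1,n):
    if s[i][4]>60:
        pts=np.argwhere(l==i)[:,::-1].astype(np.float32)+np.array([170,185],np.float32)
        w=np.array([ray(c,u,v,6)[:2] for u,v in pts],np.float32)
        print(s[i],cv2.minAreaRect(w))
E
```

```text
[[  0   0   0   0   0   0   0   0   0   0   0   0   0   0   0   0]
 [  0   0   0   0   0   0   0   0   0   0   0   0   0   0   0   0]
 [  0   0   0   0   0   0   0 197 199   0   0   0   0   0   0   0]
 [  0   0   0   0   0 128 166 195 198 177   0   0   0   0   0   0]
 [  0   0   0   0   0 125 164 194 198 177   0   0   0   0   0   0]
 [  0   0   0   0   0 125 163 194 199 179   0   0   0   0   0   0]
 [  0   0   0   0   0 124 161 192 199 181   0   0   0   0   0   0]
 [  0   0   0   0   0 121 159 191 200 183   0   0   0   0   0   0]
 [  0   0   0   0   0 119 157 190 200 183   0   0   0   0   0   0]
 [  0   0   0   0   0   0 155 189 200 185   0   0   0   0   0   0]
 [  0   0   0   0   0   0 154 188 200 185   0   0   0   0   0   0]
 [  0   0   0   0   0   0 148 183 198 188   0   0   0   0   0   0]
 [  0   0   0   0   0   0 138 176 199 200 192   0   0   0   0   0]
 [  0   0   0   0   0   0 130 178 206 212 207 195   0   0   0   0]
 [  0   0   0   0   0   0 128 184 211 216 213 201   0   0   0   0]
 [  0   0   0   0   0   0 122 176 205 213 210 201   0   0   0   0]
 [  0   0   0   0   0   0 10
[... 3371 characters left out ...]
##.........####....
243 ........######.......#####....
244 .........#######.....####.....
245 ..........########..#####.....
246 ..........##############......
247 ............############......
248 .............############.....
249 ...............##########.....
250 .................##########...
251 .................###########..
[  0   0 120   9 741] ((648.3143310546875, 271.9404602050781), (21.937654495239258, 324.27935791015625), 1.013345718383789)
[ 12  11  30  30 416] ((588.1310424804688, 359.25579833984375), (72.04386901855469, 72.66130828857422), 10.58971118927002)
[ 75  21  28  28 450] ((567.19189453125, 189.94525146484375), (72.60874938964844, 72.737548828125), 86.99017333984375)
```

View pics/bm.png

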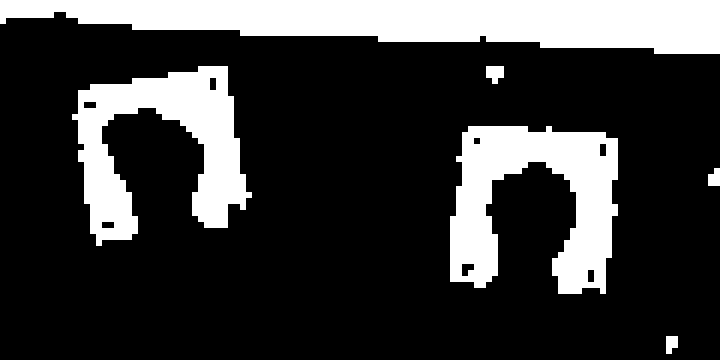

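```bash
python3 - <<'E'
from h import *
c=cam("top"); im=c["image"]; hsv=cv2.cvtColor(im,cv2.COLOR_RGB2HSV)
print("pipe top copper", ray(c,170+125/6,185+135/6,73), "alu", ray(c,170+516/6,185+190/6,73))
# ear end tips (crop): top at z29 lower ends
for nm,p in (("o",[(150,240),(195,232)]),("od",[(152,265),(196,255)]),("b",[(505,315),(548,312)])):
    print(nm,[ray(c,170+u/6,185+v/6,z)[:2].round(1) for (u,v) in p for z in (29,7)])
# board corners by hand
for cs in ([(78,88),(230,67),(246,222),(97,243)],[(466,126),(618,135),(606,294),(451,284)]):
    w=np.array([ray(c,170+u/6,185+v/6,6)[:2] for u,v in cs]); print(w.round(1).tolist(), w.mean(0))
    for i in range(4):
        d=w[(i+1)%4]-w[i]; print(np.hypot(*d).round(1),np.degrees(np.arctan2(d[1],d[0])).round(1))
k1=ray(c,439.35,269,38);k2=ray(c,456.8,263.3,38)
j1=ray(c,424.5,231.0,27);j2=ray(c,443.5,224,27)
print("knobs",k1,k2,np.hypot(*(k1-k2)[:2]),"tips",j1,j2,np.hypot(*(j1-j2)[:2]))
m=(k1+k2)/2;mj=(j1+j2)/2;d=mj-m;print("mid",m,"len",np.hypot(*d[:2]),"yaw",np.degrees(np.arctan2(d[1],d[0])),"yaw from knobs",np.degrees(np.arctan2(-(k1-k2)[0],(k1-k2)[1])),"tips",np.degrees(np.arctan2(-(j1-j2)[0],(j1-j2)[1])))
s=cam("scene"); crop(s,140,240,270,310,6,"pics/ss.png")
for p in ((588,359,73),(588,359,0)): print(proj(s,p))
E
```

```text
pipe top copper [586.81752141 358.07407513  73.        ] alu [566.03261997 188.14491803  73.        ]
o [array([545.9, 356. ]), array([548.2, 361.4]), array([549.9, 336.2]), array([552.2, 341.2])]
od [array([534.8, 354.7]), array([536.9, 360. ]), array([539.6, 335.3]), array([541.8, 340.3])]
b [array([515.6, 197.2]), array([517.4, 200.3]), array([517.3, 178.3]), array([519.1, 181. ])]
[[616.8, 397.1], [627.6, 328.5], [557.3, 318.6], [546.5, 385.5]] [587.04606469 357.39367484]
69.4 -81.0
71.0 -172.0
67.8 99.1
71.2 9.3
[[602.7, 220.7], [599.8, 151.9], [527.8, 155.3], [531.0, 225.1]] [565.31855975 188.25810838]
68.8 -92.4
72.1 177.3
69.9 87.4
71.8 -3.6
knobs [ 441.51088227 -291.022097     38.        ] [ 457.28885838 -336.44824249   38.        ] 48.08824413454368 tips [ 541.59549651 -253.6356612    27.        ] [ 561.17326417 -303.75025305   27.        ] 53.802986008193656
mid [ 449.39987033 -313.73516974   38.        ] len 107.83689974854919 yaw 18.962889633575042 yaw from knobs 19.153775269390593 tips 21.33860032965361
[165.00612195 265.09175015]
[169.00344526 295.13725432]
```

View pics/ss.png

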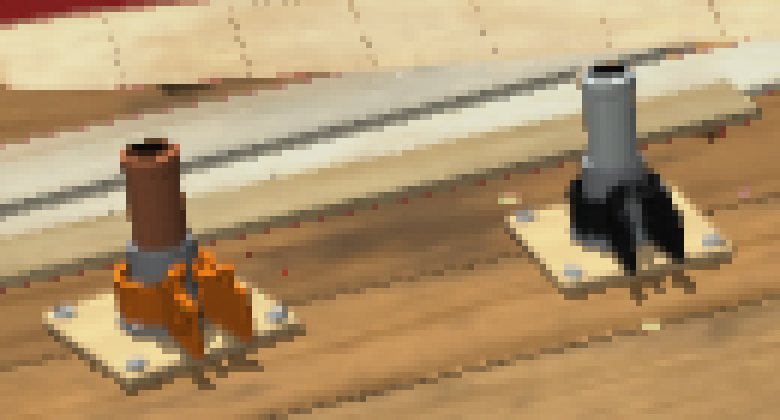

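Copper stub: about (587,358), yaw about 9.2°, agreeing across both views. Pliers grip: about (449.4,-313.7), yaw about 19°. Knob spacing measures 48 against an expected 49. I'll move above the pliers.

{"method": "play_rows", "body": {"increments": [{"dx": 35, "dy": -19, "dz": 13, "rz": 0.2}, {"dx": 70, "dy": -38, "dz": 26, "rz": 0.4}, {"dx": 105, "dy": -57, "dz": 40, "rz": 0.6}, {"dx": 140, "dy": -76, "dz": 53, "rz": 0.8}, {"dx": 175, "dy": -95, "dz": 68, "rz": 1.0}, {"dx": 210, "dy": -115, "dz": 82, "rz": 1.24}, {"dx": 240, "dy": -131, "dz": 95, "rz": 1.24}, {"dx": 262.5, "dy": -144, "dz": 104, "rz": 1.24}], "fingers": 1}}

```text
invalid input
```

{"method": "play_rows", "body": {"increments": [{"dx": 0}, {"dx": 0}]}}

```text
invalid input
```

```bash
cat >> h.py <<'E'
def togo(x,y,z,yawdeg):
    s=env.state(); R0=cv2.Rodrigues(np.zeros(3))[0]
    from scipy.spatial.transform import Rotation as Ro
    A=Ro.from_euler("xyz",s["tcp_rot"]); B=Ro.from_euler("xyz",[np.pi,0,np.radians(yawdeg)])
    d=A.inv().apply(np.array([x,y,z])-s["eef_pos"]); r=np.degrees((A.inv()*B).as_rotvec())/6
    print("t",s["t"],"pos",s["eef_pos"].round(1),"rot",np.degrees(s["tcp_rot"]).round(2),"q",s["joints"].round(2),"F",s["ft_force"].round(1),"open",round(s["opening"],3)); print("d",d.round(1),"r",r.round(3))
E
python3 - <<'E'
from h import *
togo(449.4,-313.7,193,19.0)
c=cam("top"); crop(c,410,205,490,285,7,"pics/p2.png")
E
```

```text
t 0.3 pos [ 278.5 -559.5  404.6] rot [-179.98   -0.     26.46] q [-1.21  0.49  1.56 -0.    1.09 -0.11] F [-0.6  0.6 -0.2] open 1.0
d [ 262.5 -143.9  211.6] r [-0.003 -0.     1.243]
```

View pics/p2.png

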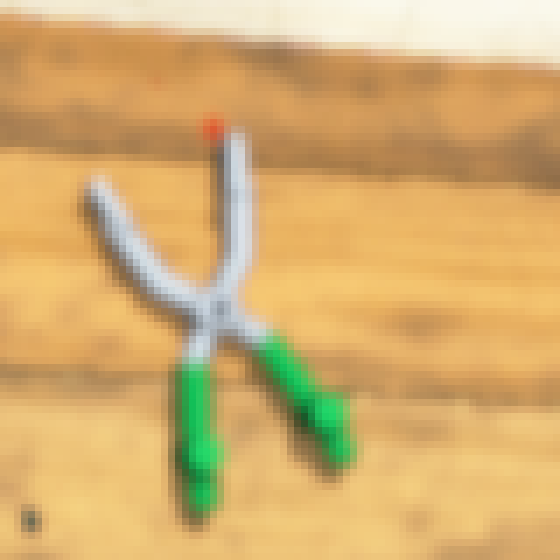

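The move was refused, so nothing has moved. I'll retry with all six keys in each row.

{"method": "play_rows", "body": {"increments": [{"dx": 35, "dy": -19, "dz": 13, "rx": 0, "ry": 0, "rz": 0.2}, {"dx": 70, "dy": -38, "dz": 26, "rx": 0, "ry": 0, "rz": 0.4}, {"dx": 105, "dy": -57, "dz": 40, "rx": 0, "ry": 0, "rz": 0.6}, {"dx": 140, "dy": -76, "dz": 53, "rx": 0, "ry": 0, "rz": 0.8}, {"dx": 175, "dy": -95, "dz": 68, "rx": 0, "ry": 0, "rz": 1.0}, {"dx": 210, "dy": -115, "dz": 82, "rx": 0, "ry": 0, "rz": 1.24}, {"dx": 240, "dy": -131, "dz": 95, "rx": 0, "ry": 0, "rz": 1.24}, {"dx": 262.5, "dy": -144, "dz": 104, "rx": 0, "ry": 0, "rz": 1.24}], "fingers": 1.0}}

```text
t: 1.02
eef_pos: [450.5, -311.1, 299.6]
tcp_rot: [-3.14, 0.0, 0.333]
ft_force: [0.3, -0.3, 0.2]
opening: 1.002
```

```bash
python3 - <<'E'
from h import *
togo(449.4,-313.7,193,19.0)
c=cam("top"); crop(c,410,205,490,285,7,"pics/p3.png")
togo(449.4,-313.7,193,19.0)
E
```

```text
t 1.0167 pos [ 450.5 -311.1  299.6] rot [-1.7994e+02  2.0000e-02  1.9070e+01] q [-0.73  0.52  1.86  0.    0.77  0.51] F [ 0.3 -0.3  0.2] open 1.002
d [ -1.8   2.2 106.6] r [-0.011  0.003  0.012]
t 1.0667 pos [ 451.6 -308.6  298.4] rot [-1.798e+02  5.000e-02  1.917e+01] q [-0.72  0.52  1.86  0.    0.77  0.51] F [ 1.1  2.7 -1. ] open 1.0
d [ -3.7   4.4 105.4] r [-0.033  0.009  0.028]
```

View pics/p3.png

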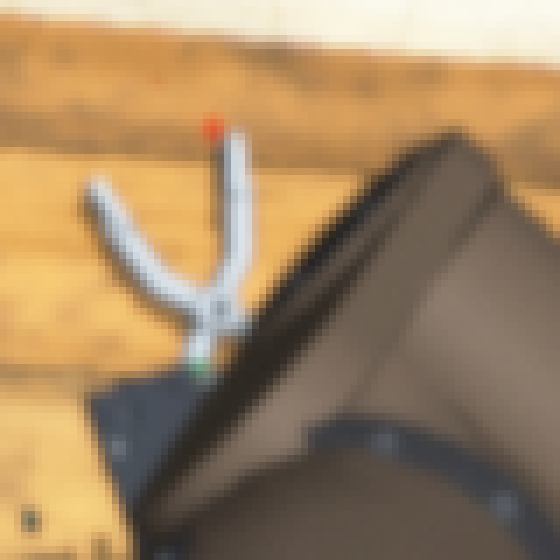

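{"method": "play_rows", "body": {"increments": [{"dx": -3, "dy": 4, "dz": 10, "rx": 0, "ry": 0, "rz": 0}, {"dx": -3, "dy": 4, "dz": 20, "rx": 0, "ry": 0, "rz": 0}, {"dx": -3, "dy": 4, "dz": 35, "rx": 0, "ry": 0, "rz": 0}, {"dx": -3, "dy": 4, "dz": 45, "rx": 0, "ry": 0, "rz": 0}, {"dx": -3, "dy": 4, "dz": 50, "rx": 0, "ry": 0, "rz": 0}, {"dx": -3, "dy": 4, "dz": 50, "rx": 0, "ry": 0, "rz": 0}], "fingers": 1.0}}

```text
t: 1.57
eef_pos: [449.5, -313.9, 247.1]
tcp_rot: [-3.136, 0.002, 0.333]
ft_force: [-0.1, 1.3, -0.4]
opening: 1.0
```

```bash
python3 - <<'E'
from h import *
togo(449.4,-313.7,193.5,19.0)
E
```

```text
t 1.5667 pos [ 449.5 -313.9  247.1] rot [-1.797e+02  1.100e-01  1.909e+01] q [-0.73  0.6   1.89  0.    0.66  0.51] F [-0.1  1.3 -0.4] open 1.0
d [ 0.1  0.  53.6] r [-0.049  0.019  0.016]
```

{"method": "play_rows", "body": {"increments": [{"dx": 0, "dy": 0, "dz": 10, "rx": 0, "ry": 0, "rz": 0}, {"dx": 0, "dy": 0, "dz": 24, "rx": -0.05, "ry": 0.02, "rz": 0}, {"dx": 0, "dy": 0, "dz": 38, "rx": -0.05, "ry": 0.02, "rz": 0}, {"dx": 0, "dy": 0, "dz": 47, "rx": -0.05, "ry": 0.02, "rz": 0}, {"dx": 0, "dy": 0, "dz": 51, "rx": -0.05, "ry": 0.02, "rz": 0}, {"dx": 0, "dy": 0, "dz": 53, "rx": -0.05, "ry": 0.02, "rz": 0}, {"dx": 0, "dy": 0, "dz": 53, "rx": -0.05, "ry": 0.02, "rz": 0}], "fingers": 1.0}}

```text
t: 2.15
eef_pos: [449.3, -313.8, 194.0]
tcp_rot: [-3.142, -0.0, 0.333]
ft_force: [-0.8, -0.8, 0.2]
opening: 1.002
```

```bash
python3 - <<'E'
from h import *
togo(449.4,-313.7,193.5,19.0)
c=cam("top"); crop(c,410,205,490,285,7,"pics/p4.png")
E
```

```text
t 2.15 pos [ 449.3 -313.8  194. ] rot [-180.     -0.     19.09] q [-0.73  0.68  1.92  0.    0.54  0.51] F [-0.8 -0.8  0.2] open 1.002
d [ 0.1 -0.1  0.5] r [-0.    -0.     0.016]
```

View pics/p4.png

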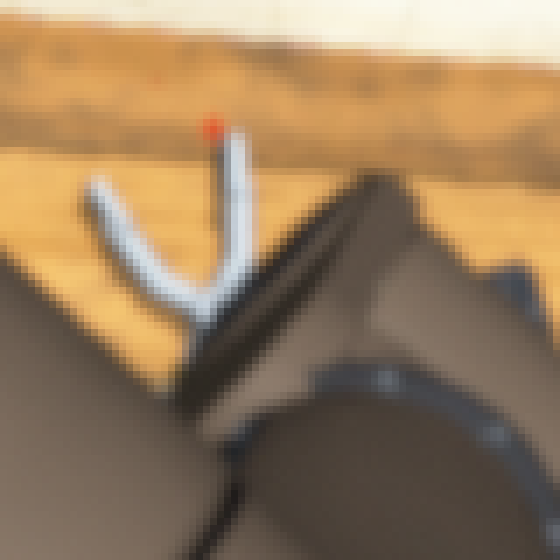

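The jaws haven't shifted. I'll close to about 58 mm.

{"method": "play_rows", "body": {"increments": [{"dx": 0, "dy": 0, "dz": 0, "rx": 0, "ry": 0, "rz": 0}, {"dx": 0, "dy": 0, "dz": 0, "rx": 0, "ry": 0, "rz": 0}, {"dx": 0, "dy": 0, "dz": 0, "rx": 0, "ry": 0, "rz": 0}, {"dx": 0, "dy": 0, "dz": 0, "rx": 0, "ry": 0, "rz": 0}, {"dx": 0, "dy": 0, "dz": 0, "rx": 0, "ry": 0, "rz": 0}, {"dx": 0, "dy": 0, "dz": 0, "rx": 0, "ry": 0, "rz": 0}], "fingers": 0.61}}

```text
t: 2.7
eef_pos: [449.4, -313.8, 194.5]
tcp_rot: [3.141, -0.0, 0.333]
ft_force: [-0.7, 0.5, 2.5]
opening: 0.646
```

```bash
python3 - <<'E'
from h import *
togo(449.4,-313.7,193.5,19.0)
c=cam("top"); crop(c,410,205,490,285,7,"pics/p5.png")
E
```

```text
t 2.7 pos [ 449.4 -313.8  194.5] rot [ 1.7997e+02 -2.0000e-02  1.9100e+01] q [-0.73  0.68  1.92  0.    0.54  0.51] F [-0.7  0.5  2.5] open 0.646
d [ 0.1 -0.1  1. ] r [ 0.005 -0.003  0.016]
```

View pics/p5.png

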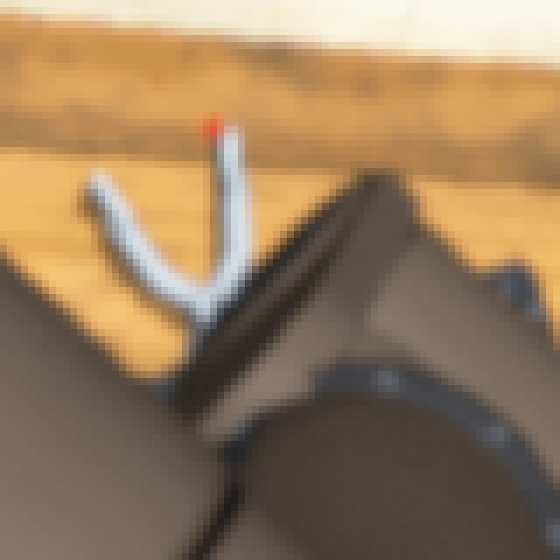

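{"method": "play_rows", "body": {"increments": [{"dx": 0, "dy": 0, "dz": 0, "rx": 0, "ry": 0, "rz": 0}, {"dx": 0, "dy": 0, "dz": 0, "rx": 0, "ry": 0, "rz": 0}, {"dx": 0, "dy": 0, "dz": -4, "rx": 0, "ry": 0, "rz": 0}, {"dx": 0, "dy": 0, "dz": -10, "rx": 0, "ry": 0, "rz": 0}, {"dx": 0, "dy": 0, "dz": -20, "rx": 0, "ry": 0, "rz": 0}, {"dx": 0, "dy": 0, "dz": -28, "rx": 0, "ry": 0, "rz": 0}, {"dx": 0, "dy": 0, "dz": -30, "rx": 0, "ry": 0, "rz": 0}, {"dx": 0, "dy": 0, "dz": -30, "rx": 0, "ry": 0, "rz": 0}], "fingers": 0.6}}

```text
t: 3.42
eef_pos: [449.4, -313.9, 225.7]
tcp_rot: [3.139, -0.001, 0.333]
ft_force: [-0.5, 0.3, -0.3]
opening: 0.599
```

```bash
python3 - <<'E'
from h import *
togo(449.4,-313.7,193.5,19.0)
c=cam("top"); crop(c,410,205,490,285,7,"pics/p6.png")
c=cam("scene"); cv2.imwrite("pics/s6.png",c["image"][:,:,::-1])
E
```

```text
t 3.4167 pos [ 449.4 -313.9  225.7] rot [ 1.7987e+02 -7.0000e-02  1.9100e+01] q [-0.73  0.63  1.91  0.    0.6   0.51] F [-0.5  0.3 -0.3] open 0.599
d [ 0.  -0.3 32.2] r [ 0.021 -0.012  0.016]
```

View pics/p6.png

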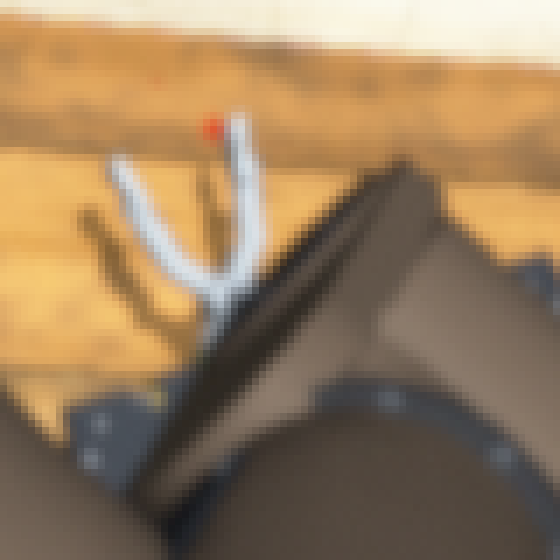

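View pics/s6.png

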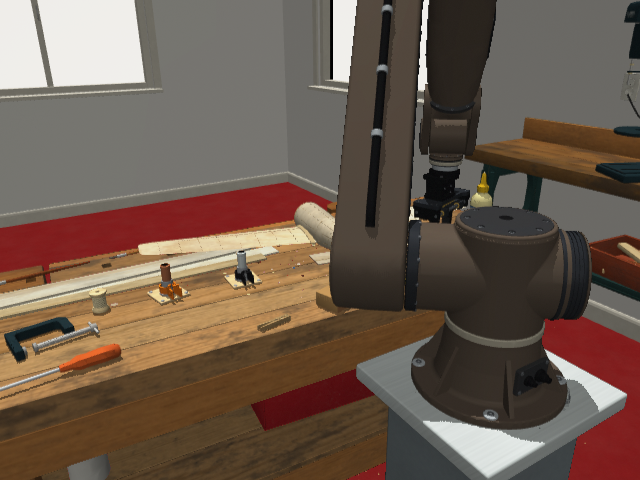

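The pliers lifted cleanly with 57 mm over the grips. I'll raise them well clear of the fuselage.

{"method": "play_rows", "body": {"increments": [{"dx": 0, "dy": 0, "dz": -12, "rx": 0, "ry": 0, "rz": 0}, {"dx": 0, "dy": 0, "dz": -35, "rx": 0, "ry": 0, "rz": 0}, {"dx": 5, "dy": -5, "dz": -65, "rx": 0, "ry": 0, "rz": 0}, {"dx": 10, "dy": -15, "dz": -95, "rx": 0, "ry": 0, "rz": 0}, {"dx": 20, "dy": -30, "dz": -120, "rx": 0, "ry": 0, "rz": 0}, {"dx": 30, "dy": -50, "dz": -140, "rx": 0, "ry": 0, "rz": 0}, {"dx": 40, "dy": -75, "dz": -155, "rx": 0, "ry": 0, "rz": 0}, {"dx": 50, "dy": -100, "dz": -160, "rx": 0, "ry": 0, "rz": 0}], "fingers": 0.6}}

```text
t: 4.18
eef_pos: [463.7, -202.0, 386.5]
tcp_rot: [3.139, -0.002, 0.333]
ft_force: [-0.3, -0.2, -1.3]
opening: 0.6
```

```bash
python3 - <<'E'
from h import *
togo(500,0,390,14.0)
E
```

```text
t 4.1833 pos [ 463.7 -202.   386.5] rot [ 1.7983e+02 -1.3000e-01  1.9060e+01] q [-0.54  0.34  1.87 -0.    0.92  0.7 ] F [-0.3 -0.2 -1.3] open 0.6
d [ 100.3 -179.    -3.8] r [ 0.027 -0.023  0.844]
```

{"method": "play_rows", "body": {"increments": [{"dx": 14, "dy": -26, "dz": -3, "rx": 0, "ry": 0, "rz": 0.1}, {"dx": 28, "dy": -51, "dz": -4, "rx": 0, "ry": 0, "rz": 0.2}, {"dx": 42, "dy": -77, "dz": -4, "rx": 0, "ry": 0, "rz": 0.3}, {"dx": 56, "dy": -102, "dz": -4, "rx": 0, "ry": 0, "rz": 0.4}, {"dx": 70, "dy": -128, "dz": -4, "rx": 0, "ry": 0, "rz": 0.5}, {"dx": 84, "dy": -153, "dz": -4, "rx": 0, "ry": 0, "rz": 0.6}, {"dx": 96, "dy": -179, "dz": -4, "rx": 0, "ry": 0, "rz": 0.7}, {"dx": 103, "dy": -205, "dz": -4, "rx": 0, "ry": 0, "rz": 0.8}], "fingers": 0.6}}

```text
t: 4.85
eef_pos: [494.4, 27.0, 389.7]
tcp_rot: [3.139, -0.002, 0.249]
ft_force: [0.8, -0.3, -1.5]
opening: 0.598
```

```bash
python3 - <<'E'
from h import *
togo(451.8,336,390,9.3)
E
```

```text
t 4.85 pos [494.4  27.  389.7] rot [ 1.7986e+02 -1.2000e-01  1.4240e+01] q [-0.08  0.33  1.89 -0.    0.92  1.24] F [ 0.8 -0.3 -1.5] open 0.598
d [  34.7 -310.    -1. ] r [ 0.023 -0.022  0.823]
```

{"method": "play_rows", "body": {"increments": [{"dx": 4, "dy": -30, "dz": 0, "rx": 0, "ry": 0, "rz": 0.1}, {"dx": 8, "dy": -65, "dz": 0, "rx": 0, "ry": 0, "rz": 0.2}, {"dx": 12, "dy": -102, "dz": 0, "rx": 0, "ry": 0, "rz": 0.3}, {"dx": 16, "dy": -140, "dz": 0, "rx": 0, "ry": 0, "rz": 0.4}, {"dx": 20, "dy": -178, "dz": 0, "rx": 0, "ry": 0, "rz": 0.5}, {"dx": 24, "dy": -212, "dz": 0, "rx": 0, "ry": 0, "rz": 0.6}, {"dx": 28, "dy": -240, "dz": 0, "rx": 0, "ry": 0, "rz": 0.7}, {"dx": 31, "dy": -260, "dz": 0, "rx": 0, "ry": 0, "rz": 0.8}], "fingers": 0.6}}

```text
t: 5.52
eef_pos: [459.7, 289.0, 388.7]
tcp_rot: [3.139, -0.002, 0.166]
ft_force: [0.1, -0.4, -2.0]
opening: 0.6
```

```bash
python3 - <<'E'
from h import *
togo(451.8,336,390,9.3)
E
```

```text
t 5.5167 pos [459.7 289.  388.7] rot [ 1.7987e+02 -9.0000e-02  9.5000e+00] q [ 0.44  0.39  1.78 -0.    0.97  1.85] F [ 0.1 -0.4 -2. ] open 0.6
d [ -0.1 -47.7  -1.4] r [ 0.022 -0.016  0.033]
```

{"method": "play_rows", "body": {"increments": [{"dx": 0, "dy": -12, "dz": 5, "rx": 0, "ry": 0, "rz": 0}, {"dx": 0, "dy": -24, "dz": 20, "rx": 0, "ry": 0, "rz": 0}, {"dx": 0, "dy": -36, "dz": 40, "rx": 0, "ry": 0, "rz": 0}, {"dx": 0, "dy": -44, "dz": 65, "rx": 0, "ry": 0, "rz": 0}, {"dx": 0, "dy": -48, "dz": 85, "rx": 0, "ry": 0, "rz": 0.03}, {"dx": 0, "dy": -48, "dz": 100, "rx": 0.02, "ry": 0, "rz": 0.03}, {"dx": 0, "dy": -48, "dz": 105, "rx": 0.02, "ry": 0, "rz": 0.03}, {"dx": 0, "dy": -48, "dz": 105, "rx": 0.02, "ry": 0, "rz": 0.03}], "fingers": 0.6}}

```text
t: 6.18
eef_pos: [451.9, 336.0, 282.2]
tcp_rot: [3.14, 0.001, 0.163]
ft_force: [0.2, -0.0, -0.3]
opening: 0.601
```

```bash
python3 - <<'E'
from h import *
c=cam("top"); crop(c,160,180,260,280,6,"pics/p7.png")
c=cam("scene"); crop(c,100,190,260,310,5,"pics/s7.png")
togo(451.8,336,194.5,9.3)
E
```

```text
t 6.2833 pos [452.3 336.1 284. ] rot [ 1.7999e+02 -1.1000e-01  9.3100e+00] q [ 0.52  0.56  1.83 -0.    0.75  1.93] F [ 0.7 -1.1 -0.9] open 0.6
d [-0.6 -0.  89.5] r [ 0.001 -0.018  0.001]
```

View pics/p7.png

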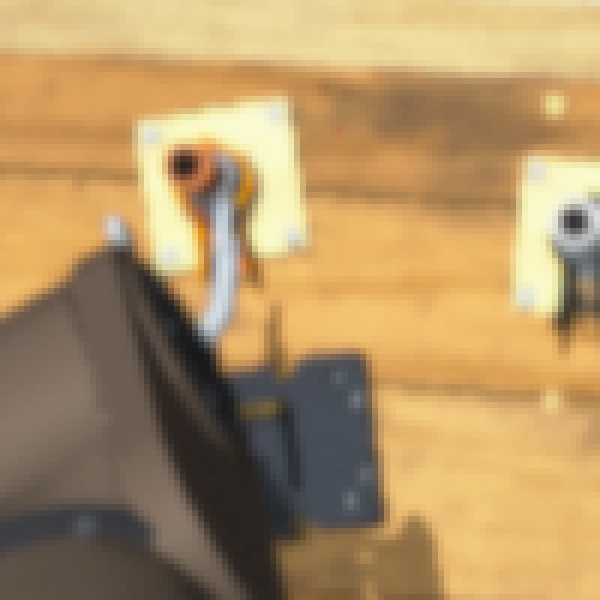

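View pics/s7.png

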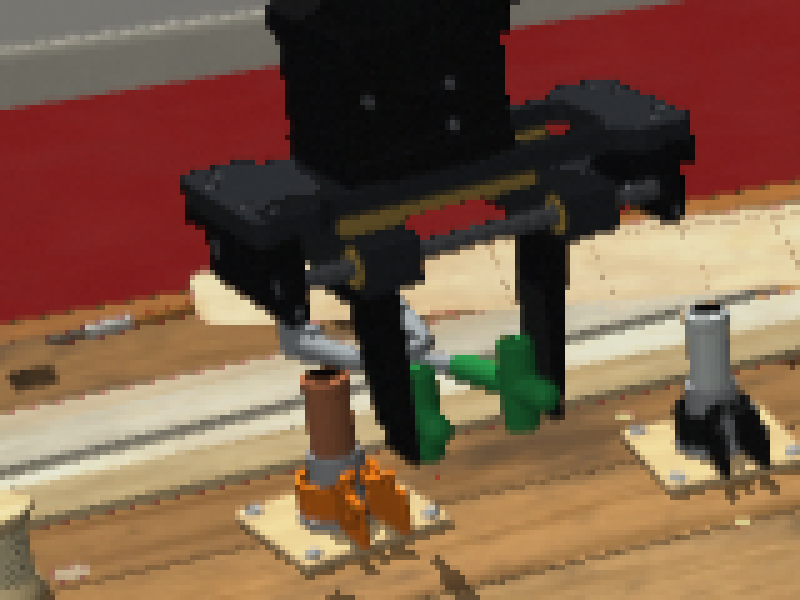

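```bash
python3 - <<'E'
from h import *
c=cam("top")
a=np.radians(9.3);o=np.array([452.2,336.1])
def loc(p): d=p[:2]-o; return np.array([d@[np.cos(a),np.sin(a)], d@[-np.sin(a),np.cos(a)]]).round(1)
for p in ((114,218),(224,160),(240,162)):
    print([loc(ray(c,160+p[0]/6,180+p[1]/6,z)) for z in (106,116.5,126)])
crop(c,170,190,220,240,12,"pics/p8.png")
togo(451.8,336,194.5,9.3)
E
```

```text
[array([112.6,  25. ]), array([111. ,  22.4]), array([109.5,  20. ])]
[array([130.5, -24.1]), array([128.7, -26.4]), array([127. , -28.4])]
[array([128.6, -30.7]), array([126.8, -32.9]), array([125.2, -34.9])]
t 6.3333 pos [452.3 336.1 284.4] rot [-1.7999e+02 -1.6000e-01  9.3100e+00] q [ 0.52  0.56  1.83 -0.    0.75  1.93] F [ 1.   0.4 -0.7] open 0.601
d [-0.7  0.  89.9] r [-0.002 -0.026  0.001]
```

View pics/p8.png

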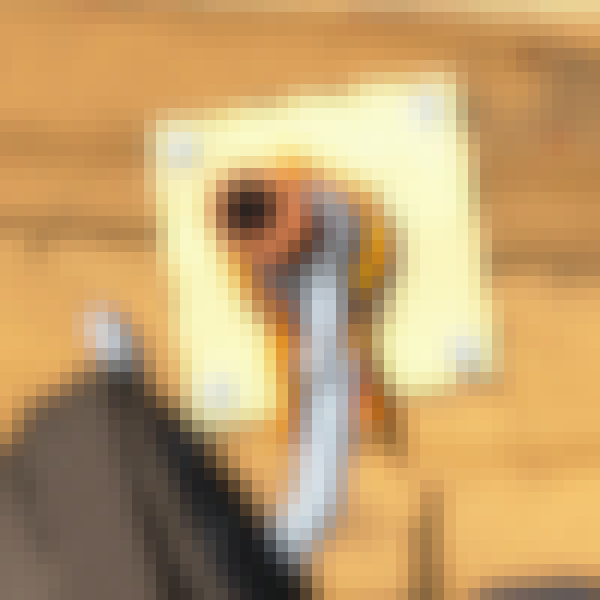

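```bash
python3 - <<'E'
from h import *
c=cam("top"); s=cam("scene"); crop(s,145,235,205,290,12,"pics/s8.png")
a=np.radians(9.3);o=np.array([452.2,336.1])
def w(x,y,z): return [o[0]+x*np.cos(a)-y*np.sin(a),o[1]+x*np.sin(a)+y*np.cos(a),z]
z0=284.4-194.5
for nm,p in (("Ltip top",(111.5,24,27)),("Ltip bot",(111.5,24,9)),("Rtip top",(111.5,-24,27)),("grip L top",(0,21,38)),("grip R top",(0,-21,38)),("grip R bot",(0,-21,0)),("grip L bot",(0,21,0))):
    P=w(p[0],p[1],p[2]+z0); q=proj(s,P); r=proj(c,P); print(nm,"scene",q.round(1),"crop",((q-[145,235])*12).round(0),"top",r.round(1),((r-[170,190])*12).round(0))
togo(451.8,336,194.5,9.3)
E
```

```text
Ltip top scene [157.4 252.6] crop [149. 211.] top [178.3 216.2] [ 99. 314.]
Ltip bot scene [158.5 260.6] crop [163. 307.] top [180.2 217.1] [122. 325.]
Rtip top scene [178.8 246.8] crop [405. 142.] top [197.2 213.5] [326. 282.]
grip L top scene [183.2 263.4] crop [459. 341.] top [183.7 259.8] [164. 837.]
grip R top scene [202.8 257.6] crop [693. 272.] top [200.4 257.3] [365. 808.]
grip R bot scene [204.6 275.1] crop [715. 482.] top [203.8 258.1] [406. 817.]
grip L bot scene [185.3 281.2] crop [484. 555.] top [187.5 260.4] [210. 845.]
t 6.4333 pos [452.2 336.1 284.6] rot [-179.98   -0.18    9.31] q [ 0.52  0.56  1.83 -0.    0.75  1.93] F [ 0.1  0.9 -1.8] open 0.603
d [-0.7  0.  90.1] r [-0.003 -0.03   0.001]
```

View pics/s8.png

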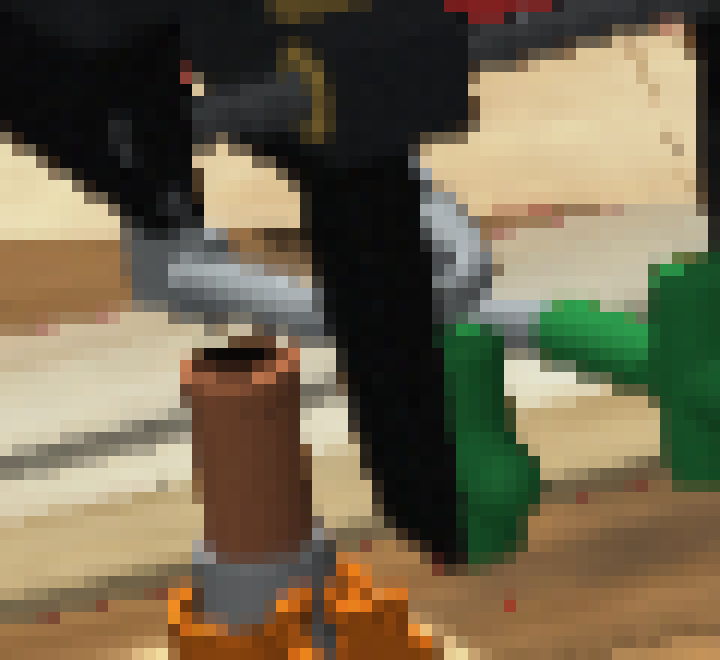

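In both views the pliers are level and sit about 2–3 mm ahead of where I expected in the hand. I'll lower with a 2 mm set-back and stop just above the ears.

{"method": "play_rows", "body": {"increments": [{"dx": -1, "dy": 0, "dz": 6, "rx": 0, "ry": 0, "rz": 0}, {"dx": -2, "dy": 0, "dz": 18, "rx": 0, "ry": -0.03, "rz": 0}, {"dx": -2.5, "dy": 0, "dz": 32, "rx": 0, "ry": -0.03, "rz": 0}, {"dx": -2.5, "dy": 0, "dz": 46, "rx": 0, "ry": -0.03, "rz": 0}, {"dx": -2.5, "dy": 0, "dz": 56, "rx": 0, "ry": -0.03, "rz": 0}, {"dx": -2.5, "dy": 0, "dz": 60, "rx": 0, "ry": -0.03, "rz": 0}, {"dx": -2.5, "dy": 0, "dz": 60, "rx": 0, "ry": -0.03, "rz": 0}], "fingers": 0.6}}

```text
t: 7.02
eef_pos: [449.8, 335.6, 223.4]
tcp_rot: [3.141, 0.002, 0.162]
ft_force: [0.7, -0.4, -0.5]
opening: 0.601
```

```bash
python3 - <<'E'
from h import *
c=cam("top"); crop(c,170,190,220,240,12,"pics/p9.png")
s=cam("scene"); crop(s,145,240,205,300,10,"pics/s9.png")
togo(449.9,335.7,195,9.3)
st=env.state();a=np.radians(9.3);o=st["eef_pos"][:2]; z0=st["eef_pos"][2]-194.5
def w(x,y,z): return [o[0]+x*np.cos(a)-y*np.sin(a),o[1]+x*np.sin(a)+y*np.cos(a),z]
for nm,p in (("L",(111.5,24,27)),("R",(111.5,-24,27))):
    P=w(p[0],p[1],p[2]+z0); r=proj(c,P); print(nm,((r-[170,190])*12).round(0))
E
```

```text
t 7.1167 pos [450.  335.8 224.7] rot [-1.7998e+02 -1.0000e-02  9.3000e+00] q [0.52 0.65 1.87 0.   0.62 1.93] F [ 0.3 -0.5 -1.1] open 0.602
d [-0.2  0.1 29.7] r [-0.004 -0.001  0.   ]
L [173. 358.]
R [391. 326.]
```

View pics/p9.png

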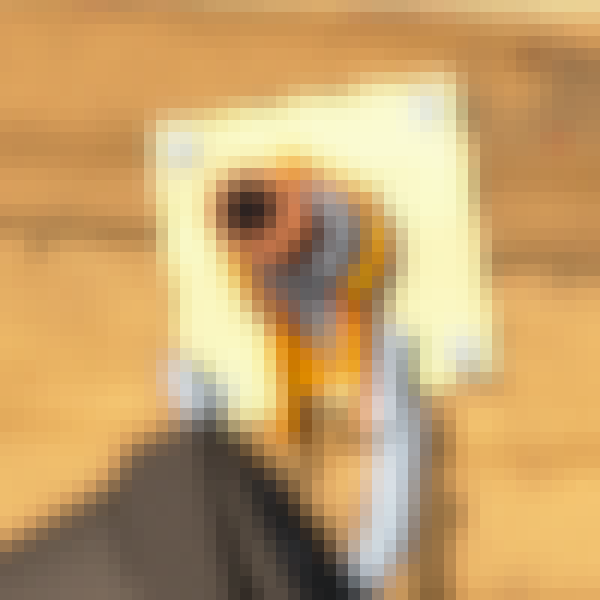

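View pics/s9.png

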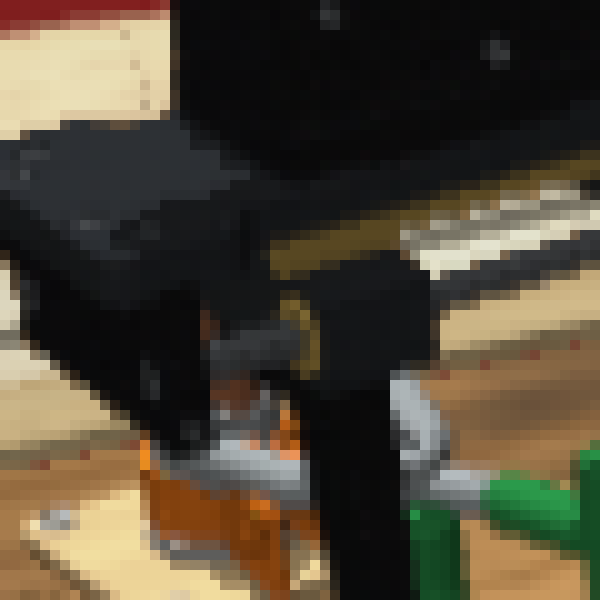

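The jaws straddle the ears symmetrically: tips at (180,360) and (388,330), ears at about (290..360,380). I'll lower the rest of the way.

{"method": "play_rows", "body": {"increments": [{"dx": 0, "dy": 0, "dz": 4, "rx": 0, "ry": 0, "rz": 0}, {"dx": 0, "dy": 0, "dz": 10, "rx": 0, "ry": 0, "rz": 0}, {"dx": 0, "dy": 0, "dz": 17, "rx": 0, "ry": 0, "rz": 0}, {"dx": 0, "dy": 0, "dz": 23, "rx": 0, "ry": 0, "rz": 0}, {"dx": 0, "dy": 0, "dz": 27, "rx": 0, "ry": 0, "rz": 0}, {"dx": 0, "dy": 0, "dz": 29, "rx": 0, "ry": 0, "rz": 0}, {"dx": 0, "dy": 0, "dz": 30, "rx": 0, "ry": 0, "rz": 0}, {"dx": 0, "dy": 0, "dz": 30, "rx": 0, "ry": 0, "rz": 0}], "fingers": 0.6}}

```text
t: 7.78
eef_pos: [450.0, 335.8, 194.6]
tcp_rot: [-3.141, 0.0, 0.162]
ft_force: [-0.6, -0.4, -1.8]
opening: 0.606
```

```bash
python3 - <<'E'
from h import *
c=cam("top"); crop(c,170,190,220,240,12,"pics/p10.png")
s=cam("scene"); crop(s,145,240,205,310,8,"pics/s10.png")
togo(449.9,335.7,194.5,9.3)
E
```

```text
t 7.8833 pos [450.1 335.8 194.7] rot [-1.7997e+02 -2.0000e-02  9.3000e+00] q [0.52 0.69 1.89 0.   0.56 1.93] F [ 0.7  0.1 -0.6] open 0.596
d [-0.2  0.1  0.2] r [-0.005 -0.004  0.001]
```

View pics/p10.png

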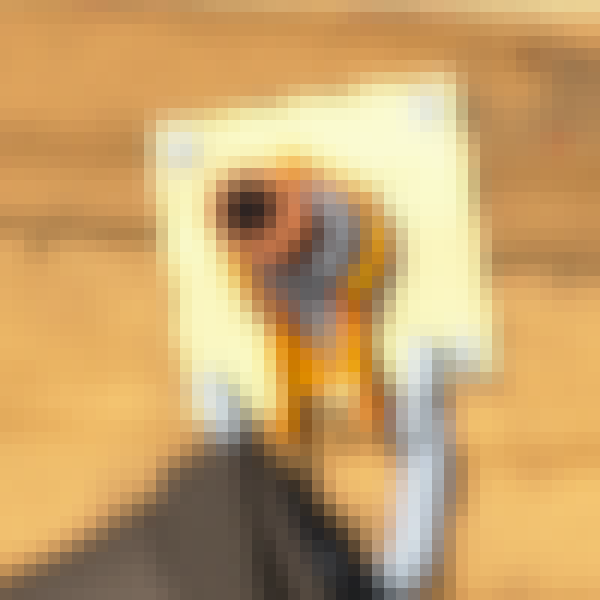

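View pics/s10.png

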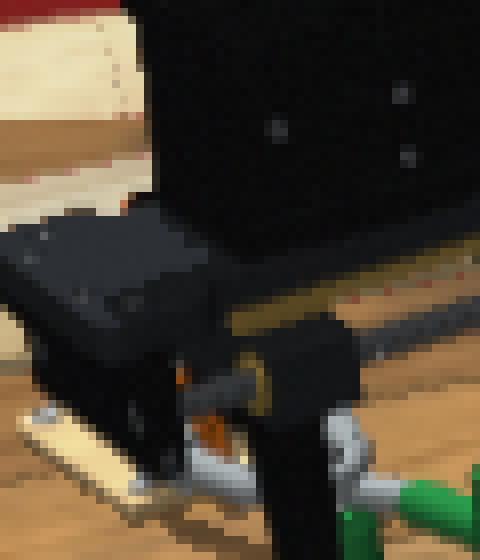

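```bash
python3 - <<'E'
from h import *
c=cam("top");st=env.state();a=np.radians(9.3);o=st["eef_pos"][:2]
def w(b,x,y,z): return [b[0]+x*np.cos(a)-y*np.sin(a),b[1]+x*np.sin(a)+y*np.cos(a),z]
f=lambda P:((proj(c,P)-[170,190])*12).round(0)
for nm,p in (("Ltip in",(111.5,18.5,27)),("Ltip out",(111.5,24,27)),("Rtip in",(111.5,-18.5,27)),("Rtip out",(111.5,-24,27)),("Rback in",(88.5,-18.5,27))): print(nm,f(w(o,*p)))
for nm,p in (("earL end",(-52,11,29)),("earR end",(-52,-11,29)),("earL base",(-22,11,29)),("earR base",(-22,-11,29)),("L ctr",(-37,11,29)),("R ctr",(-37,-11,29)),("top",(0,0,73))): print(nm,f(w((587,358),*p)))
E
```

```text
Ltip in [232. 370.]
Ltip out [208. 373.]
Rtip in [397. 346.]
Rtip out [421. 342.]
Rback in [410. 448.]
earL end [278. 474.]
earR end [376. 460.]
earL base [262. 341.]
earR base [360. 326.]
L ctr [270. 407.]
R ctr [368. 393.]
top [250. 209.]
```

```bash
python3 - <<'E'
from h import *
c=cam("top"); im=c["image"][205:232,185:212,::-1]
cv2.imwrite("pics/p11.png",cv2.resize(im,None,fx=22,fy=22,interpolation=cv2.INTER_CUBIC))
E
```

```text
(no output)
```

View pics/p11.png

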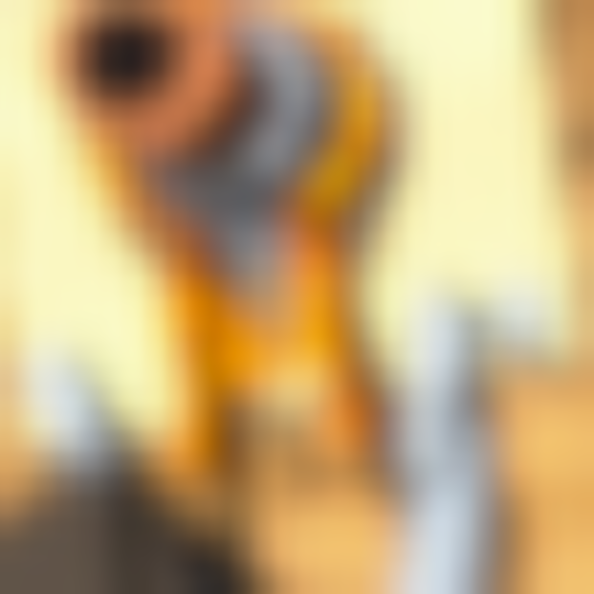

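The ears look about 1–2 mm right of the jaws' centre and their ends slightly nearer the pipe than predicted. I'll nudge, then start squeezing.

{"method": "play_rows", "body": {"increments": [{"dx": 1, "dy": 0.8, "dz": 0, "rx": 0, "ry": 0, "rz": 0}, {"dx": 2, "dy": 1.5, "dz": 0, "rx": 0, "ry": 0, "rz": 0}, {"dx": 2, "dy": 1.5, "dz": 0, "rx": 0, "ry": 0, "rz": 0}, {"dx": 2, "dy": 1.5, "dz": 0, "rx": 0, "ry": 0, "rz": 0}], "fingers": 0.6}}

```text
t: 8.32
eef_pos: [452.4, 334.6, 194.8]
tcp_rot: [-3.141, -0.0, 0.162]
ft_force: [-0.3, -0.8, -1.3]
opening: 0.601
```

{"method": "play_rows", "body": {"increments": [{"dx": 0, "dy": 0, "dz": 0, "rx": 0, "ry": 0, "rz": 0}, {"dx": 0, "dy": 0, "dz": 0, "rx": 0, "ry": 0, "rz": 0}, {"dx": 0, "dy": 0, "dz": 0, "rx": 0, "ry": 0, "rz": 0}, {"dx": 0, "dy": 0, "dz": 0, "rx": 0, "ry": 0, "rz": 0}], "fingers": 0.47}}

```text
t: 8.65
eef_pos: [452.2, 334.5, 194.7]
tcp_rot: [-3.141, 0.0, 0.162]
ft_force: [-1.6, -0.7, -0.9]
opening: 0.474
```

```bash
python3 - <<'E'
from h import *
c=cam("top"); im=c["image"][205:232,185:212,::-1]
cv2.imwrite("pics/p12.png",cv2.resize(im,None,fx=22,fy=22,interpolation=cv2.INTER_CUBIC))
togo(451,334,194.5,9.3)
E
```

```text
t 8.7 pos [452.2 334.5 194.7] rot [-1.7998e+02  1.0000e-02  9.3000e+00] q [0.52 0.7  1.88 0.   0.56 1.93] F [-1.6 -1.  -0.5] open 0.47
d [-1.3  0.3  0.2] r [-0.003  0.001 -0.001]
```

View pics/p12.png

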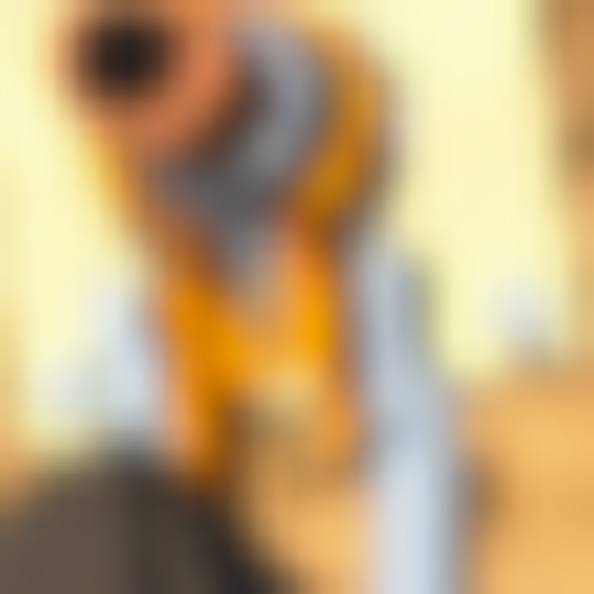

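Both jaws are now right beside the ears (jaw tips at about (120,290) and (390,250)) and centred. Squeezing on.

{"method": "play_rows", "body": {"increments": [{"dx": 0, "dy": 0, "dz": 0, "rx": 0, "ry": 0, "rz": 0}, {"dx": 0, "dy": 0, "dz": 0, "rx": 0, "ry": 0, "rz": 0}, {"dx": 0, "dy": 0, "dz": 0, "rx": 0, "ry": 0, "rz": 0}, {"dx": 0, "dy": 0, "dz": 0, "rx": 0, "ry": 0, "rz": 0}, {"dx": 0, "dy": 0, "dz": 0, "rx": 0, "ry": 0, "rz": 0}], "fingers": 0.38}}

```text
t: 9.12
eef_pos: [452.2, 334.5, 194.6]
tcp_rot: [-3.141, 0.0, 0.162]
ft_force: [-2.0, -1.0, -0.8]
opening: 0.386
```

{"method": "play_rows", "body": {"increments": [{"dx": 0, "dy": 0, "dz": 0, "rx": 0, "ry": 0, "rz": 0}, {"dx": 0, "dy": 0, "dz": 0, "rx": 0, "ry": 0, "rz": 0}, {"dx": 0, "dy": 0, "dz": 0, "rx": 0, "ry": 0, "rz": 0}, {"dx": 0, "dy": 0, "dz": 0, "rx": 0, "ry": 0, "rz": 0}, {"dx": 0, "dy": 0, "dz": 0, "rx": 0, "ry": 0, "rz": 0}], "fingers": 0.3}}

```text
t: 9.53
eef_pos: [452.2, 334.5, 194.7]
tcp_rot: [-3.141, 0.0, 0.162]
ft_force: [-3.1, -1.4, 1.0]
opening: 0.303
```

```bash
python3 - <<'E'
from h import *
c=cam("top"); im=c["image"][205:232,185:212,::-1]
cv2.imwrite("pics/p13.png",cv2.resize(im,None,fx=22,fy=22,interpolation=cv2.INTER_CUBIC))
togo(451,334,194.5,9.3)
E
```

```text
t 9.5833 pos [452.2 334.5 194.6] rot [-1.7999e+02  3.0000e-02  9.2900e+00] q [0.52 0.7  1.88 0.   0.56 1.93] F [-4.4 -1.4 -0.1] open 0.303
d [-1.2  0.3  0.1] r [-0.002  0.005 -0.002]
```

View pics/p13.png

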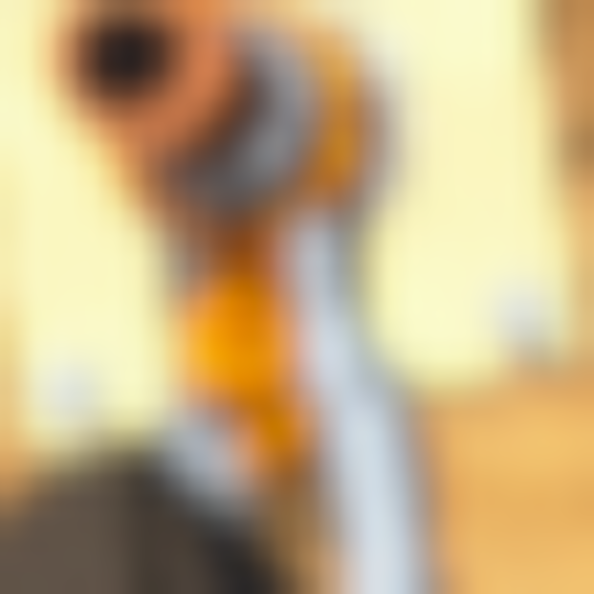

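The ears are pressed together at about 29 mm over the grips. I'll ease open and check whether the clip stays shut.

{"method": "play_rows", "body": {"increments": [{"dx": 0, "dy": 0, "dz": 0, "rx": 0, "ry": 0, "rz": 0}, {"dx": 0, "dy": 0, "dz": 0, "rx": 0, "ry": 0, "rz": 0}, {"dx": 0, "dy": 0, "dz": 0, "rx": 0, "ry": 0, "rz": 0}, {"dx": 0, "dy": 0, "dz": 0, "rx": 0, "ry": 0, "rz": 0}, {"dx": 0, "dy": 0, "dz": 0, "rx": 0, "ry": 0, "rz": 0}, {"dx": 0, "dy": 0, "dz": 0, "rx": 0, "ry": 0, "rz": 0}], "fingers": 0.61}}

```text
t: 10.08
eef_pos: [452.2, 334.5, 194.7]
tcp_rot: [-3.141, 0.0, 0.162]
ft_force: [-0.1, -0.4, -1.2]
opening: 0.597
```

```bash
python3 - <<'E'
from h import *
c=cam("top"); im=c["image"][205:232,185:212,::-1]
cv2.imwrite("pics/p14.png",cv2.resize(im,None,fx=22,fy=22,interpolation=cv2.INTER_CUBIC))
togo(451,334,194.5,9.3)
E
```

```text
t 10.1333 pos [452.2 334.5 194.7] rot [-1.7998e+02  1.0000e-02  9.2900e+00] q [0.52 0.7  1.88 0.   0.56 1.93] F [ 0.   0.4 -0.4] open 0.608
d [-1.3  0.3  0.2] r [-0.003  0.002 -0.001]
```

View pics/p14.png

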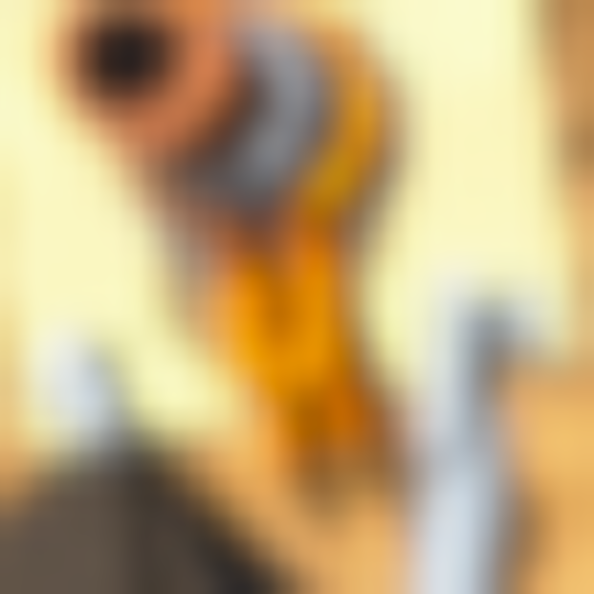

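The clip stays shut: ears together at about (310,400), jaws open and clear on both sides. I'll lower by 0.3 mm, release and retreat straight up.

{"method": "play_rows", "body": {"increments": [{"dx": 0, "dy": 0, "dz": 0.3, "rx": 0, "ry": 0, "rz": 0}, {"dx": 0, "dy": 0, "dz": 0.3, "rx": 0, "ry": 0, "rz": 0}, {"dx": 0, "dy": 0, "dz": 0.3, "rx": 0, "ry": 0, "rz": 0}, {"dx": 0, "dy": 0, "dz": 0.3, "rx": 0, "ry": 0, "rz": 0}, {"dx": 0, "dy": 0, "dz": 0.3, "rx": 0, "ry": 0, "rz": 0}, {"dx": 0, "dy": 0, "dz": 0.3, "rx": 0, "ry": 0, "rz": 0}], "fingers": 1.0}}

```text
t: 10.63
eef_pos: [452.2, 334.5, 194.3]
tcp_rot: [-3.141, 0.0, 0.162]
ft_force: [0.1, -0.5, -0.1]
opening: 0.969
```

{"method": "play_rows", "body": {"increments": [{"dx": 0, "dy": 0, "dz": -3, "rx": 0, "ry": 0, "rz": 0}, {"dx": 0, "dy": 0, "dz": -10, "rx": 0, "ry": 0, "rz": 0}, {"dx": 0, "dy": 0, "dz": -25, "rx": 0, "ry": 0, "rz": 0}, {"dx": 0, "dy": 0, "dz": -45, "rx": 0, "ry": 0, "rz": 0}, {"dx": 0, "dy": 0, "dz": -75, "rx": 0, "ry": 0, "rz": 0}, {"dx": 0, "dy": 0, "dz": -110, "rx": 0, "ry": 0, "rz": 0}, {"dx": 0, "dy": 0, "dz": -140, "rx": 0, "ry": 0, "rz": 0}, {"dx": 0, "dy": 0, "dz": -160, "rx": 0, "ry": 0, "rz": 0}], "fingers": 1.0}}

```text
t: 11.3
eef_pos: [452.1, 334.4, 358.1]
tcp_rot: [-3.14, -0.003, 0.162]
ft_force: [0.3, 1.0, -0.2]
opening: 1.001
```

{"method": "play_rows", "body": {"increments": [{"dx": 0, "dy": 20, "dz": -20, "rx": 0, "ry": 0, "rz": 0}, {"dx": 0, "dy": 50, "dz": -30, "rx": 0, "ry": 0, "rz": 0}, {"dx": 0, "dy": 85, "dz": -30, "rx": 0, "ry": 0, "rz": 0}, {"dx": 0, "dy": 120, "dz": -30, "rx": 0, "ry": 0, "rz": 0}, {"dx": 0, "dy": 155, "dz": -30, "rx": 0, "ry": 0, "rz": 0}, {"dx": 0, "dy": 185, "dz": -30, "rx": 0, "ry": 0, "rz": 0}, {"dx": 0, "dy": 205, "dz": -30, "rx": 0, "ry": 0, "rz": 0}, {"dx": 0, "dy": 215, "dz": -30, "rx": 0, "ry": 0, "rz": 0}], "fingers": 1.0}}

```text
t: 11.97
eef_pos: [486.8, 120.1, 388.4]
tcp_rot: [-3.14, -0.004, 0.16]
ft_force: [0.8, -0.0, 0.5]
opening: 1.001
```

```bash
python3 - <<'E'
from h import *
c=cam("top"); crop(c,160,190,280,280,6,"pics/p15.png")
s=cam("scene"); crop(s,130,230,270,330,5,"pics/s15.png")
togo(451,334,194.5,9.3)
E
```

```text
t 12.0667 pos [486.8 121.2 388.2] rot [-179.92   -0.2     9.17] q [0.11 0.34 1.88 0.   0.93 1.52] F [ 0.2  0.5 -0.6] open 1.002
d [  -2.1 -215.5  194. ] r [-0.014 -0.033 -0.021]
```

View pics/p15.png

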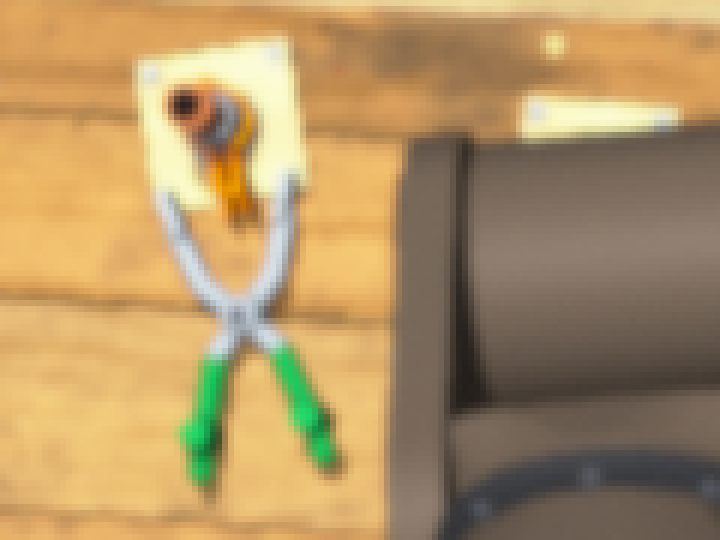

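View pics/s15.png

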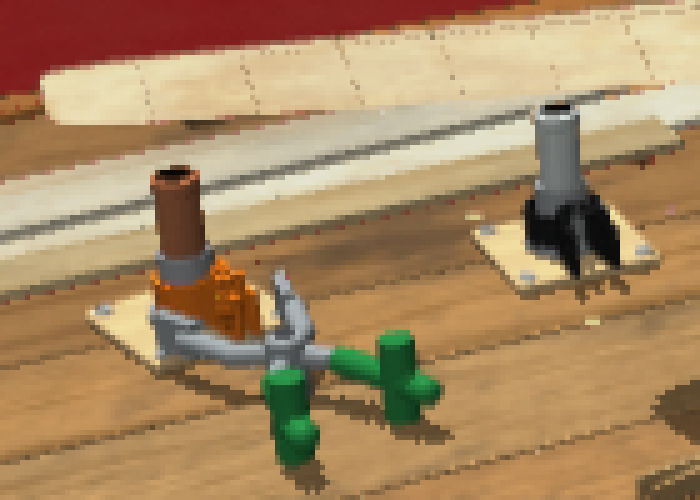

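In the last pictures the orange clip is shut, its ears together at about (235,190) in the top crop. The black clip is still open, at about (570,240) in the scene crop. The pliers lie flat with open jaws clear of the ears, and the arm is away. I'll let the arm settle, then hand in.

{"method": "play_rows", "body": {"increments": [{"dx": 0, "dy": 0, "dz": 0, "rx": 0, "ry": 0, "rz": 0}, {"dx": 0, "dy": 0, "dz": 0, "rx": 0, "ry": 0, "rz": 0}, {"dx": 0, "dy": 0, "dz": 0, "rx": 0, "ry": 0, "rz": 0}, {"dx": 0, "dy": 0, "dz": 0, "rx": 0, "ry": 0, "rz": 0}, {"dx": 0, "dy": 0, "dz": 0, "rx": 0, "ry": 0, "rz": 0}, {"dx": 0, "dy": 0, "dz": 0, "rx": 0, "ry": 0, "rz": 0}], "fingers": 1.0}}

```text
t: 12.57
eef_pos: [486.7, 121.7, 388.2]
tcp_rot: [-3.14, -0.003, 0.161]
ft_force: [-0.1, -0.3, 0.6]
opening: 1.001
```

```bash
python3 - <<'E'
from h import *
print(env.job_done())
E
```

```text
the job is handed in; nothing more can be done
None
```

The orange clip on the copper pipe is squeezed shut and the job is handed in, at about 12.6 s of the 40 s allowed. I carried the pliers over by their grips, lowered the jaws over the ears, squeezed to about 29 mm over the grips, then let go and lifted away.

**Last checks:** after I let go, both cameras showed the orange clip's ears staying together. The pliers lie flat on the bench, jaws open and clear of the ears, and the arm is well away from everything. The scene camera showed the black clip still open. Force readings at the wrist were only a few newtons whenever I read them.

**Disagreements:**
- Two move calls at the start were refused for missing keys, and nothing moved.
- With the jaws down, the top view put the ears 1–2 mm to one side and their ends up to 6 mm nearer the pipe than my calculation. I moved the pliers 2 mm forward and 1.5 mm sideways before squeezing, and the jaws then met both ears evenly.

The click itself I could only infer from the ears staying shut, as there is no joint reading for the clips.

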